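# Vent the bench air filter, then seat its bayonet collar and hold it home

### The job

On the small air-filter station on the worktop, first turn the winged vent knob clockwise until it clicks past its detent. Then grip the round knurled collar, turn it clockwise with light downward pressure until its hidden keyway drops over the pin, and push it fully home against its spring until it sits on the shoulder below. Finish while still holding the collar pushed home, and leave the other things on the bench where they are.

Things in the scene. Friction and masses are not known exactly. Their poses are not given: they have to be found in the camera images.
- filter_station: Fixed air-filter station: grey block 66 x 216 mm, top face 41 mm above the worktop, on a dark 100 x 200 mm foot plate, a brass pipe port at each end. Origin: centre of its underside; its y axis runs along its length, z up. The knurled collar stands on its +y half (axis at y = +70 mm), the vent knob on its -y half (axis at y = -70 mm). It does not move when pushed.
- collar_grip (a point): Point on the vertical axis of the dark steel knurled collar (round, 52 mm across, 34 mm tall), at the middle of its height, 17 mm below its top face; 93.5 mm above the worktop while the collar is up. It goes down with the collar but does not turn with it. The collar turns with slight friction (0.03 N m) and stays as turned.
- collar_lift (a joint): How far the collar is pushed down, m: 0 = up, as its spring holds it; 0.014 = fully home on the shoulder. Off the keyway it stops on the pin at about 0.005. The spring pushes back about 3 N at first and 9.5 N when home, and lifts the collar again if let go.
- knob_grip (a point): Point on the vertical axis of the black vent knob, at the middle of its wing, 80.5 mm above the worktop. The wing is an upright bar 44 mm long, 12 mm thick, from 66.5 mm to 91.5 mm above the worktop, standing on a disc 46 mm across. This point's x axis lies along the wing's length and turns with it.
- vent_knob (a joint): Turn of the vent knob, rad: grows clockwise seen from above; at 0 the wing lies along the station's x axis. The detent's crest is at about 0.75 (up to about 0.1 N m to pass it); the knob has clicked past it above 0.95; stop at 1.3. It stays where it is left.
- jar: Closed glass jar, 56 mm across, 90 mm tall, standing behind the station; origin at the centre of its underside. To be left alone.
- spanner: Steel spanner, 210 mm long, lying in front of the station, origin at the centre of its underside. To be left alone.
- tape_rule: Yellow tape measure, 43 x 79 x 66 mm, standing beyond the collar's end of the station; origin at the centre of its underside. To be left alone.
- nut: Steel hexagon nut, 22 mm across, 9 mm tall, lying near the knob's end of the station; origin at the centre of its underside. To be left alone.
- shoulder (a point): Centre of the top of the round shoulder under the collar, 62 mm above the worktop: fixed, 47 mm across, 54 mm below 49 mm height. Hidden keyway: at the start the collar must be turned clockwise seen from above by 0.45 to 1.25 rad to bring it over the pin. Keyway 10 mm wide, round pin 6 mm thick at 18 mm radius: it drops in within about 0.1 rad either way.

How it is judged:
By the outcome, as a careful person would: the job done as asked, in the order asked, and still so for the second after the job is handed in, while the arm keeps its last pose, push and grip.
It also fails if it takes over 67 s, if anything falls off the work surface, if the arm or the gripper's body presses on something with over 40 N, if the wrist force passes 120 N, or if a joint passes its speed limit or range.

### The arm

A 6-joint arm with a two-finger parallel gripper is mounted at the origin on a cart in front of the work surface, level with it; the furniture and walls round the work are solid. World frame = base frame: x ahead of the robot, y to its left, z up, the work surface at z = 0. Lengths are in m, angles in rad, forces in N, time in s.
With the tool pointing down it reaches from about 0.35 to 0.875 m from the base axis. Payload 4.2 kg.
Tool frame: the origin (TCP) lies between the finger pads; the fingertips stand 14 mm ahead of it and the grasp point (between the pads) lies 5 mm behind it; z points along the fingers, y is the direction in which the jaws open and shut (so a half turn about z gives the same grasp; the last joint's range is limited). The gripper opens to 87 mm and grips with 3 to 60 N. Pads are 19 mm wide; open, the fingers measure 117 mm over their backs; the gripper's body (75 mm by 190 mm) begins 51 mm behind the grasp point.
Start: joints at [1.525, 0.385, 0.008, 0, -1.194, -0.259], TCP at [0.188, 0.596, 0.237] pointing down, gripper open.
Joint ranges: [-3.14, 3.14], [-1.21, 2.06], [-1.07, 1.41], [-3.16, 2.05], [-2.99, -0.16], [-3.1, 3.1]. Speed limits (rad/s): [2.79, 2.79, 3.14, 3.14, 3.14, 3.14].

### API

Orientations are given as a 3x3 rotation matrix whose columns are the frame's x, y, z axes.
In Python, from cell import manip gives the robot as it stands.
- The arm moves only by the tool carry_out, never from a script. Its argument "targets" is a list of rows, each a list of 3 entries, a list of its own where there are three numbers: the shift along the tool's x, y, z in cm, then the turn about the tool's z in degrees, then the gripper's target within -1 to 1 (fully open at 1, half-way at 0, shut at -1). A call has 1 to 12 rows; each row is the pose to reach, as a shift and turn from the pose commanded when the call began, along the tool's axes at that moment; what a row does not reach only later rows make up. A row lasts 1/8 s, in which the tool goes at most 62.5 mm and 10.7 degrees, less where a joint would pass 70% of its speed; a pose out of reach is approached as far as the arm can. A call with a gripper value outside its range is refused whole. The fingers move at their own pace and stop on an object; the grip force is fixed at half the most. Time passes only in rows, so rows that repeat a pose let the fingers close. It gives the time, the measured TCP pose, the force and the opening at its end, in the units of the state.
- manip.read_state(): the state, without advancing time (a new reading comes with each control period).
- manip.grab_frame(name): name is "scene" or "top" or "wrist"; returns a dict with "image" (420x560x3 uint8, red, green, blue), "z_map" (420x560 float32, m along the optical axis (not along the pixel's ray), 0 where there is no reading), "mtx" (3x3 intrinsics, pixels), "k1" (the pictures are not rectified: a ray, as slopes to the right and down, at radius r is drawn at 1 + k1 r^2 times it, then the intrinsics apply), "rvec" (rotation vector, rad) and "tvec" (3), from world to camera coordinates, as OpenCV has them; the wrist camera has in their place "hand_eye" (4x4, takes a point from camera to tool coordinates, whose origin is the TCP and whose axes are the flange's). Camera axes: x right, y down, z forward; pixel columns grow to the right and rows downward; lengths in m; the calibration is good to about 2 mm. A picture is of the moment at which its call begins: read the wrist's pose just before it.
- manip.sign_off(): hands the job in, once; it reports no verdict.
The state is a dict: "time": time; "joint_positions": joint angles; "joint_vel": joint speeds; "effort": joint torques, N m; "tcp_pos": TCP position; "eef_rot": TCP orientation; "force": force on the tool from outside, world axes, zero at the start; "torque": the same for the moment, N m; "width": finger opening in m.
Only numpy, scipy, OpenCV 4.12 (cv2) and the standard library are available. Lean on these libraries where they do the work, as an engineer would, in place of code of your own. Each camera call takes 0.05 s, during which the arm holds its last target.

## Working session

There is one attempt and no reset: what is moved stays moved. The work goes in short steps, Python scripts to look and compute and a tool call to move; the robot and the scene stay as the last step left them, time stands still between calls to the robot, and variables do not carry over. Pictures are saved under pics/ and viewed, and the job is handed in when it is done.

Besides the shell and the picture viewer there is one more tool, called after "Request:" as name(argument=value, ...), one argument or row to a line, values as JSON. carry_out: Moves the arm, as the interface text tells. Its arguments: {"type":"object","properties":{"targets":{"type":"array","items":{"type":"array"}}},"required":["targets"]}

```bash
mkdir -p pics; ls; cat > h.py <<'E'
import numpy as np,cv2,pickle
from cell import manip
def snap(name,fn):
    s=manip.read_state(); f=manip.grab_frame(name); f['st']=s
    cv2.imwrite('pics/'+fn+'.png',f['image'][:,:,::-1]); pickle.dump(f,open(fn+'.pkl','wb')); return f
def pose(f):
    if 'hand_eye' in f:
        T=np.eye(4);T[:3,:3]=f['st']['eef_rot'];T[:3,3]=f['st']['tcp_pos'];T=T@np.array(f['hand_eye'])
        return T[:3,:3],T[:3,3]
    R=cv2.Rodrigues(np.array(f['rvec'],float))[0]; return R.T,-R.T@np.array(f['tvec']).ravel()
def ray(f,uv):
    uv=np.array(uv,float).reshape(-1,1,2)
    n=cv2.undistortPoints(uv,np.array(f['mtx']),np.array([f['k1'],0,0,0.]))[:,0]
    return np.c_[n,np.ones(len(n))]
def onplane(f,uv,z):
    R,c=pose(f); d=ray(f,uv)@R.T
    return c+d*((z-c[2])/d[:,2])[:,None]
def cloud(f):
    z=f['z_map'];v,u=np.nonzero(z>0)
    R,c=pose(f);d=ray(f,np.c_[u,v]); return np.c_[u,v],(d*z[v,u][:,None])@R.T+c
E
python3 - <<'E'
from h import *
for n in('scene','top','wrist'): snap(n,n+'0')
s=manip.read_state();print(s)
E
```

```text
pics
{'time': 0.15, 'joint_positions': array([ 1.52459696e+00,  3.85401946e-01,  6.93017035e-03, -3.43573439e-04,
       -1.19401505e+00, -2.58635710e-01]), 'joint_vel': array([-0.0014842 , -0.00154484,  0.0036861 ,  0.00124408, -0.00037891,
        0.00105145]), 'effort': array([-1.07762440e-03, -3.91053021e+01,  1.87586886e+01,  4.22238305e+00,
        1.23691946e-02, -1.35164205e-04]), 'tcp_pos': array([0.18742134, 0.5957785 , 0.23569508]), 'eef_rot': array([[ 9.53858460e-01, -3.00256359e-01, -3.97203179e-04],
       [-3.00256596e-01, -9.53856999e-01, -1.67391546e-03],
       [ 1.23728728e-04,  1.71594130e-03, -9.99998520e-01]]), 'force': array([ 0.61661088, -0.50843236,  0.81094511]), 'torque': array([-0.03517676,  0.00109858, -0.00827241]), 'width': 0.08669380608303032}
```

View pics/scene0.png

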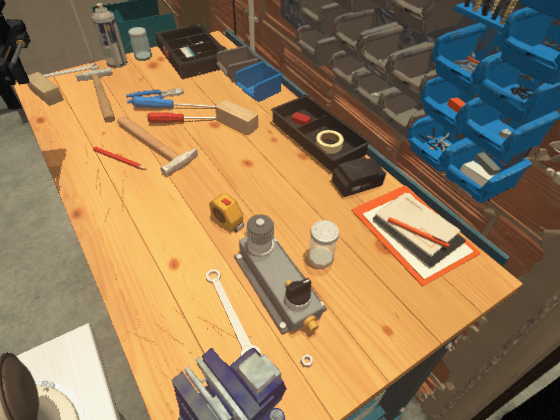

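View pics/top0.png

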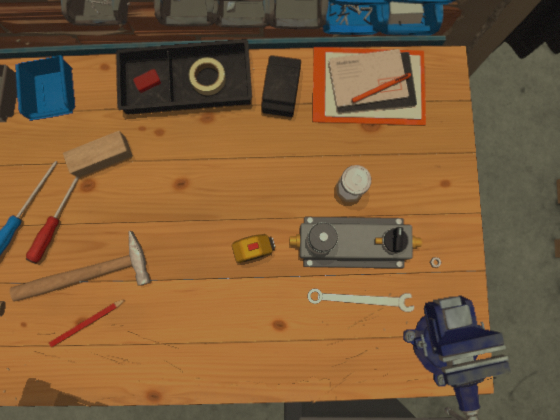

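View pics/wrist0.png

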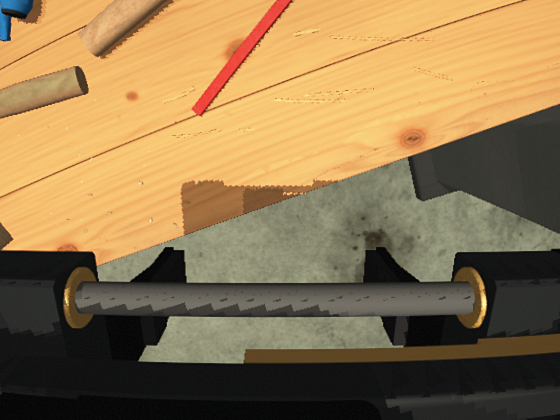

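Top view: the collar is at about (322,239), the knob at (397,240), the jar at (354,183), the tape rule at (253,248), the nut at (436,262), and the spanner along row 298. The vise is at the lower right. The wrist view shows only the bench edge.

```bash
python3 - <<'E'
from h import *
f=pickle.load(open('top0.pkl','rb'));g=pickle.load(open('scene0.pkl','rb'))
for n,F in(('top',f),('scene',g)):
    uv,P=cloud(F)
    print(n,pose(F)[1])
    def inb(c,r): return np.hypot(*(P[:,:2]-c).T)<r
    base=onplane(F,[[322,239],[397,240]] if n=='top' else [[261,228],[298,290]],0.1)
    print(base)
    m=(P[:,2]>0.105)&(P[:,2]<0.114)&inb(base[0,:2],.05); q=P[m]; print('collar top',m.sum(),np.median(q,0),(q.min(0)+q.max(0))/2,np.ptp(q,axis=0))
    m=(P[:,2]>0.085)&(P[:,2]<0.098)&inb(base[1,:2],.05); q=P[m]; print('wing top',m.sum(),q.mean(0),np.ptp(q,axis=0))
    if m.sum()>5: print(cv2.minAreaRect(q[:,:2].astype(np.float32)*1000))
    m=(P[:,2]>0.036)&(P[:,2]<0.045)&(np.hypot(*(P[:,:2]-base[:,:2].mean(0)).T)<.13);q=P[m]
    print('block',m.sum(),cv2.minAreaRect(q[:,:2].astype(np.float32)*1000),np.median(q[:,2]))
i=f['image'][200:280,280:450,::-1];cv2.imwrite('pics/c1.png',cv2.resize(i,None,fx=4.5,fy=4.5,interpolation=2))
i=g['image'][190:350,210:350,::-1];cv2.imwrite('pics/c2.png',cv2.resize(i,None,fx=3.7,fy=3.7,interpolation=2))
E
```

```text
top [0.41326944 0.20285906 0.98646206]
[[ 0.49072883  0.1290845   0.1       ]
 [ 0.49096042 -0.00580153  0.1       ]]
collar top 588 [0.49305    0.12981909 0.1109545 ] [0.49455845 0.12876475 0.10950804] [0.05182599 0.05172691 0.00892509]
wing top 178 [ 0.49419889 -0.01130631  0.09133613] [0.04341763 0.01529765 0.01077356]
((493.9588623046875, -11.712034225463867), (13.090635299682617, 43.61463165283203), 85.9521713256836)
block 2479 ((494.0994873046875, 58.876861572265625), (213.18618774414062, 166.05133056640625), 57.897186279296875) 0.041278155722632714
scene [ 0.2602199  -0.32138322  0.71016467]
[[ 0.49197632  0.12246619  0.1       ]
 [ 0.48106941 -0.02748183  0.1       ]]
collar top 416 [0.4889968  0.12268502 0.10914305] [0.49076397 0.12525703 0.1095069 ] [0.05082017 0.0516283  0.00885977]
wing top 175 [ 0.49097897 -0.01372557  0.08964384] [0.0437923  0.01460587 0.00769014]
((491.4069519042969, -12.794113159179688), (12.40810775756836, 43.309730529785156), 85.29740142822266)
block 2158 ((536.6493530273438, 56.90693664550781), (156.70957946777344, 216.29795837402344), 0.3661780059337616) 0.03966841743923133
```

View pics/c1.png

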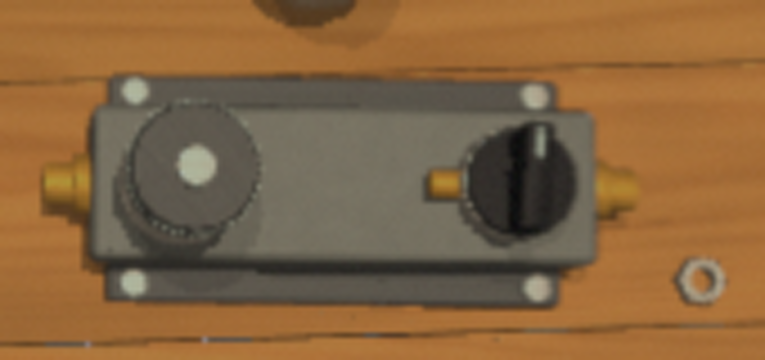

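View pics/c2.png

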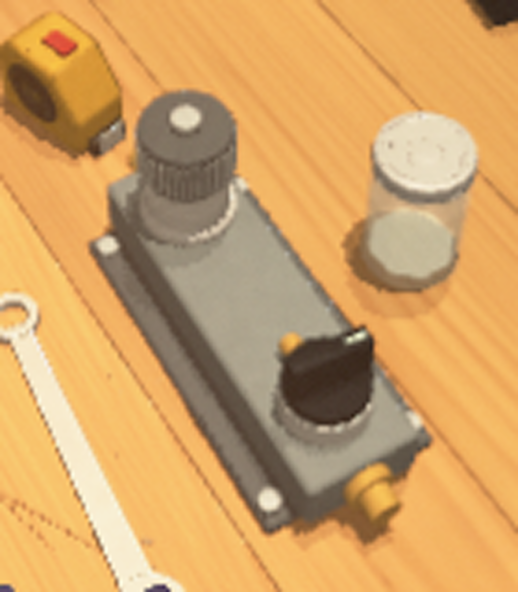

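```bash
cat >> h.py <<'E'
def rel(p,ang=None,off=(0,0,0)):
    """cm shift in tool axes to bring TCP to p; degrees turn to bring tool x heading (deg, world) to ang"""
    s=manip.read_state();R=s['eef_rot'];d=R.T@(np.array(p)-s['tcp_pos'])*100
    h=np.degrees(np.arctan2(R[1,0],R[0,0]))
    return np.round(d,2),(None if ang is None else round((h-ang+180)%360-180,1)),round(h,1)
E
python3 - <<'E'
from h import *
f=pickle.load(open('top0.pkl','rb'));uv,P=cloud(f)
for a,b,n in (((400,300),(510,410),'vise'),((340,165),(372,205),'jar'),((230,230),(276,266),'tape')):
    m=((uv>=a)&(uv<=b)).all(1)&(P[:,2]>.03);q=P[m];print(n,q.min(0),q.max(0))
g=pickle.load(open('scene0.pkl','rb'))
# screws at foot plate -> yaw
print(onplane(f,[[280+135/4.5,200+91/4.5],[280+535/4.5,200+96/4.5],[280+134/4.5,200+283/4.5],[280+537/4.5,200+288/4.5]],0.012))
print(rel([.493,-.0125,.235],-4)); print(manip.read_state()['time'])
E
```

```text
vise [ 0.18750394 -0.1827447   0.03007308] [ 0.38543089 -0.05249053  0.1530299 ]
jar [0.57513592 0.03988293 0.03017229] [0.6306087  0.09350257 0.09632089]
tape [0.44970029 0.22117743 0.03042845] [0.50433355 0.29509402 0.06908358]
[[ 0.53525426  0.14568698  0.012     ]
 [ 0.53585276 -0.03083018  0.012     ]
 [ 0.45121404  0.14540483  0.012     ]
 [ 0.45151386 -0.03050489  0.012     ]]
(array([47.41, 48.85,  0.16]), np.float64(-13.5), np.float64(-17.5))
0.15
```

Request:
carry_out(
  targets=[
    [[4, 4.1, 0], -1, 1],
    [[8, 8.2, 0], -2, 1],
    [[12, 12.3, 0], -3, 1],
    [[16, 16.4, 0], -4, 1],
    [[20, 20.5, 0], -5, 1],
    [[24, 24.6, 0], -6, 1],
    [[28, 28.7, 0], -8, 1],
    [[32, 32.8, 0], -9, 1],
    [[36, 36.9, 0], -10, 1],
    [[40, 41, 0], -11, 1],
    [[44, 45, 0], -12, 1],
    [[47.4, 48.9, 0], -13.5, 1],
  ],
)

```text
time: 1.65
tcp_pos: [0.4935, -0.0144, 0.2364]
eef_rot: [[0.998, -0.069, -0.0], [-0.069, -0.998, 0.0], [-0.0, -0.0, -1.0]]
force: [0.6, 0.4, -0.2]
width: 0.0871
```

Request:
carry_out(
  targets=[
    [[0, 0, 0], 0, 1],
    [[0, 0, 0], 0, 1],
    [[0, 0, 0], 0, 1],
  ],
)

```text
time: 2.02
tcp_pos: [0.4925, -0.0116, 0.2366]
eef_rot: [[0.998, -0.067, 0.0], [-0.067, -0.998, 0.0], [0.0, -0.0, -1.0]]
force: [-1.7, 0.7, -0.2]
width: 0.0871
```

```bash
python3 - <<'E'
from h import *
snap('wrist','w1')
s=manip.read_state();print({k:np.round(v,3) for k,v in s.items()})
print(rel([.493,-.0125,.235],-4))
E
```

```text
{'time': np.float64(2.075), 'joint_positions': array([ 0.307,  0.158, -0.307, -0.   , -1.105,  1.197]), 'joint_vel': array([ 0.   , -0.001,  0.001,  0.001,  0.   ,  0.002]), 'effort': array([-2.3100e-01, -2.6484e+01,  1.8073e+01,  3.9770e+00,  8.3000e-02,
       -3.0000e-03]), 'tcp_pos': array([ 0.493, -0.011,  0.237]), 'eef_rot': array([[ 0.998, -0.067,  0.   ],
       [-0.067, -0.998,  0.   ],
       [ 0.   , -0.   , -1.   ]]), 'force': array([-0.482,  0.142,  0.379]), 'torque': array([-0.072,  0.013, -0.022]), 'width': np.float64(0.087)}
(array([0.05, 0.1 , 0.17]), np.float64(0.2), np.float64(-3.8))
```

View pics/w1.png

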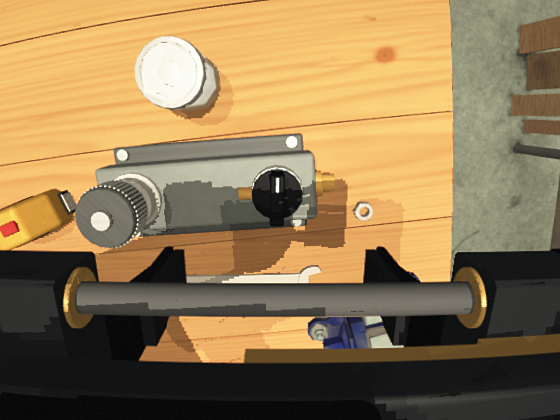

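Wrist view: the knob is centred near (277,193) with its wing almost vertical in the image. The collar top is near (100,220) and the fingers are at the bottom.

```bash
python3 - <<'E'
from h import *
F=pickle.load(open('w1.pkl','rb'));uv,P=cloud(F)
m=(P[:,2]>0.085)&(P[:,2]<0.098)&(np.hypot(*(P[:,:2]-[.493,-.0125]).T)<.04);q=P[m];print(m.sum(),q.mean(0),cv2.minAreaRect(q[:,:2].astype(np.float32)*1000))
m=(P[:,2]>0.106)&(P[:,2]<0.118)&(np.hypot(*(P[:,:2]-[.493,.1275]).T)<.04);q=P[m];print(m.sum(),np.median(q[:,2]),(q.max(0)+q.min(0))/2,np.ptp(q,axis=0))
m=(P[:,2]>0.036)&(P[:,2]<0.046)&(np.abs(P[:,1]-.0575)<.12)&(np.abs(P[:,0]-.49)<.06);q=P[m];print(cv2.minAreaRect(q[:,:2].astype(np.float32)*1000))
m=(P[:,2]>0.006)&(P[:,2]<0.018)&(np.abs(P[:,1]-.0575)<.12)&(np.abs(P[:,0]-.49)<.06);q=P[m];print(q.max(0))
E
```

```text
739 [ 0.49399604 -0.01397521  0.09126468] ((493.1177978515625, -14.131122589111328), (11.693824768066406, 43.37852096557617), 86.02208709716797)
2908 0.11071083330532253 [0.49265471 0.12494387 0.11199127] [0.05168327 0.05138576 0.01198128]
((492.5436706542969, 52.11272048950195), (66.74908447265625, 221.32797241210938), 0.2597424387931824)
[0.54251174 0.15977125 0.01799265]
```

Request:
carry_out(
  targets=[
    [[0, 0.2, 3], 0, 0.6],
    [[0, 0.2, 7], 0, 0.2],
    [[0, 0.2, 10.5], 0, -0.1],
    [[0, 0.2, 13], 0, -0.3],
    [[0, 0.2, 14.5], 0, -0.3],
    [[0, 0.2, 15.2], 0, -0.3],
    [[0, 0.2, 15.3], 0, -0.3],
    [[0, 0.2, 15.3], 0, -0.3],
    [[0, 0.2, 15.3], 0, -0.3],
  ],
)

```text
time: 3.2
tcp_pos: [0.4932, -0.0143, 0.0843]
eef_rot: [[0.998, -0.069, 0.001], [-0.069, -0.998, 0.0], [0.001, -0.0, -1.0]]
force: [-0.3, -1.2, 0.2]
width: 0.0305
```

```bash
python3 - <<'E'
from h import *
snap('wrist','w2')
s=manip.read_state();print({k:np.round(v,3) for k,v in s.items() if k!='effort'})
print(rel([.493,-.0133,.084],-4))
E
```

```text
{'time': np.float64(3.25), 'joint_positions': array([ 0.301,  0.339, -0.511,  0.   , -0.72 ,  1.201]), 'joint_vel': array([-0.001,  0.004, -0.003,  0.001, -0.   , -0.001]), 'tcp_pos': array([ 0.493, -0.014,  0.084]), 'eef_rot': array([[ 0.998, -0.069,  0.001],
       [-0.069, -0.998,  0.   ],
       [ 0.001, -0.   , -1.   ]]), 'force': array([ 0.587, -0.578, -1.186]), 'torque': array([ 0.033, -0.016,  0.006]), 'width': np.float64(0.03)}
(array([-0.02, -0.11,  0.01]), np.float64(0.0), np.float64(-4.0))
```

View pics/w2.png

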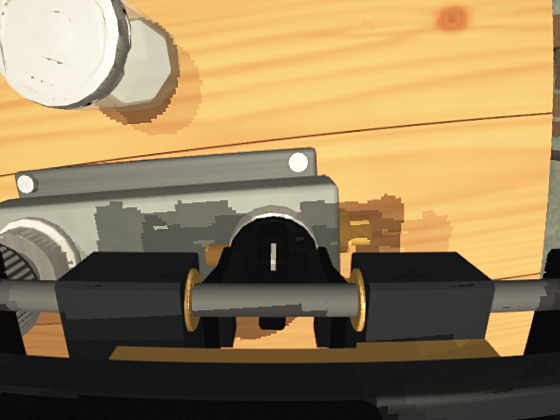

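The wing (stripe at column 273) stands between the fingers (about 235 and 315), close to centred. I'll close on it.

Request:
carry_out(
  targets=[
    [[0, -0.1, 0], 0, -0.5],
    [[0, -0.1, 0], 0, -1],
    [[0, -0.1, 0], 0, -1],
    [[0, -0.1, 0], 0, -1],
    [[0, -0.1, 0], 0, -1],
    [[0, -0.1, 0], 0, -1],
  ],
)

```text
time: 4.0
tcp_pos: [0.4929, -0.0135, 0.0836]
eef_rot: [[0.998, -0.069, 0.0], [-0.069, -0.998, 0.0], [0.0, -0.0, -1.0]]
force: [-0.3, 1.1, 1.5]
width: 0.0117
```

Request:
carry_out(
  targets=[
    [[0, 0, 0], 6, -1],
    [[0, 0, 0], 12, -1],
    [[0, 0, 0], 18, -1],
    [[0, 0, 0], 24, -1],
    [[0, 0, 0], 30, -1],
    [[0, 0, 0], 36, -1],
    [[0, 0, 0], 42, -1],
    [[0, 0, 0], 48, -1],
    [[0, 0, 0], 54, -1],
    [[0, 0, 0], 60, -1],
    [[0, 0, 0], 63, -1],
    [[0, 0, 0], 63, -1],
  ],
)

```text
time: 5.5
tcp_pos: [0.4936, -0.0127, 0.0836]
eef_rot: [[0.392, -0.92, 0.002], [-0.92, -0.392, 0.001], [-0.0, -0.002, -1.0]]
force: [-0.2, 5.2, -0.2]
width: 0.0122
```

```bash
python3 - <<'E'
from h import *
f=snap('top','t2')
s=manip.read_state();print({k:np.round(v,3) for k,v in s.items() if k!='effort'})
print(rel([.493,-.0133,.084],-67))
f=snap('wrist','w3')
E
```

```text
{'time': np.float64(5.55), 'joint_positions': array([ 0.303,  0.34 , -0.51 , -0.001, -0.719,  0.1  ]), 'joint_vel': array([-0.001,  0.001, -0.   ,  0.001,  0.   ,  0.005]), 'tcp_pos': array([ 0.494, -0.013,  0.084]), 'eef_rot': array([[ 0.392, -0.92 ,  0.002],
       [-0.92 , -0.392,  0.001],
       [-0.001, -0.002, -1.   ]]), 'force': array([ 0.729,  5.099, -0.4  ]), 'torque': array([ 1.733, -0.108, -0.053]), 'width': np.float64(0.012)}
(array([ 0.04,  0.07, -0.04]), np.float64(0.1), np.float64(-66.9))
```

View pics/w3.png

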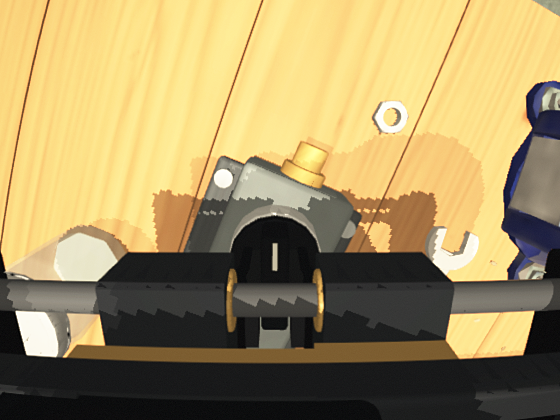

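The wing is still aligned with the tool (stripe at (275,257)) and has turned 63° to about 1.17 rad, so it is past the detent. Next: release and lift.

Request:
carry_out(
  targets=[
    [[0, 0, 0], 0, -0.6],
    [[0, 0, 0], 0, -0.3],
    [[0, 0, 0], 0, -0.3],
    [[0, 0, -2], 0, -0.3],
    [[0, 0, -6], 0, -0.3],
    [[0, 0, -10], 0, 0],
    [[0, 0, -14], 0, 0.5],
    [[0, 0, -15], 0, 1],
    [[0, 0, -15], 0, 1],
    [[0, 0, -15], 0, 1],
  ],
)

```text
time: 6.85
tcp_pos: [0.4919, -0.0137, 0.2319]
eef_rot: [[0.391, -0.92, -0.003], [-0.92, -0.391, -0.001], [-0.001, 0.003, -1.0]]
force: [0.2, -0.1, -0.4]
width: 0.0726
```

```bash
python3 - <<'E'
from h import *
F=snap('wrist','w4');uv,P=cloud(F)
m=(P[:,2]>0.085)&(P[:,2]<0.098)&(np.hypot(*(P[:,:2]-[.493,-.0125]).T)<.04);q=P[m];print(m.sum(),q.mean(0),cv2.minAreaRect(q[:,:2].astype(np.float32)*1000))
s=manip.read_state();print(s['joint_positions'],s['time'],s['force'])
for a in(30,40,90,-4): print(a,rel([.4928,.126,.15],a))
E
```

```text
736 [ 0.49280335 -0.01496742  0.09141041] ((492.6072692871094, -14.248517990112305), (10.875185012817383, 43.67570495605469), 23.167930603027344)
[ 3.02550076e-01  1.63296913e-01 -3.13504708e-01 -4.24199011e-04
 -1.09747886e+00  9.94717441e-02] 6.9 [-0.05200146  0.04413596 -0.4948393 ]
30 (array([-12.82,  -5.57,   8.18]), np.float64(-97.0), np.float64(-67.0))
40 (array([-12.82,  -5.57,   8.18]), np.float64(-107.0), np.float64(-67.0))
90 (array([-12.82,  -5.57,   8.18]), np.float64(-157.0), np.float64(-67.0))
-4 (array([-12.82,  -5.57,   8.18]), np.float64(-63.0), np.float64(-67.0))
```

View pics/w4.png

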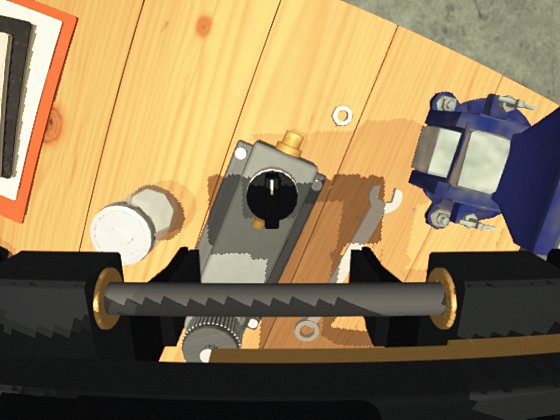

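The wrist view shows the wing stripe on the knob at (272,188), and its depth gives −66.8°, so it has turned about 63° and stays there. Jar and nut are undisturbed. Now to the collar.

Request:
carry_out(
  targets=[
    [[-1.3, -0.6, 0], -10, 1],
    [[-2.6, -1.1, 0], -20, 1],
    [[-3.8, -1.7, 0], -30, 1],
    [[-5.1, -2.2, 0], -40, 1],
    [[-6.4, -2.8, 0], -50, 1],
    [[-7.7, -3.3, 0], -60, 1],
    [[-9, -3.9, 0], -70, 1],
    [[-10.3, -4.5, 0], -80, 1],
    [[-11.5, -5, 0], -90, 1],
    [[-12.8, -5.6, 0], -97, 1],
    [[-12.8, -5.6, 2], -97, 1],
    [[-12.8, -5.6, 2], -97, 1],
  ],
)

```text
time: 8.4
tcp_pos: [0.4929, 0.1256, 0.2111]
eef_rot: [[0.866, 0.501, -0.005], [0.501, -0.866, -0.003], [-0.006, -0.0, -1.0]]
force: [0.1, 0.5, 0.1]
width: 0.0869
```

```bash
python3 - <<'E'
from h import *
F=snap('wrist','w5');uv,P=cloud(F)
m=(P[:,2]>0.106)&(P[:,2]<0.118)&(np.hypot(*(P[:,:2]-[.493,.1265]).T)<.04);q=P[m];print(m.sum(),np.median(q[:,2]),(q.max(0)+q.min(0))/2,np.ptp(q,axis=0))
s=manip.read_state();print(s['joint_positions'],s['tcp_pos'],s['time'],s['force'],s['width'])
print(rel([.4928,.126,.0895],30))
E
```

```text
3876 0.11058419858104598 [0.49249653 0.12664406 0.11199601] [0.05196061 0.05198515 0.01198187]
[ 5.68544348e-01  2.10510822e-01 -3.06017532e-01  2.05692029e-04
 -1.05779081e+00  1.52648861e+00] [0.49375567 0.12577477 0.21228584] 8.45 [-0.34458897 -0.29005246 -0.35652027] 0.08683414584468988
(array([-0.03, -0.07, 12.28]), np.float64(0.0), np.float64(30.0))
```

View pics/w5.png

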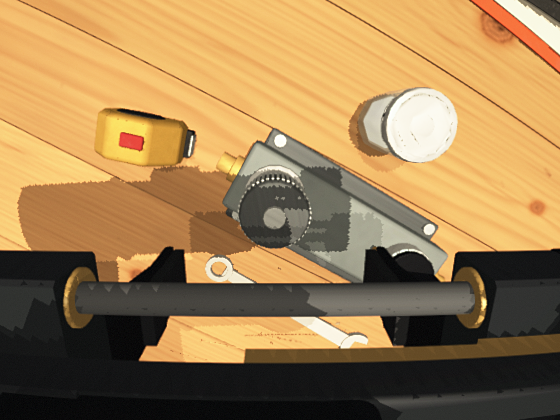

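The collar top is at (275,212), centred between the fingers, and measures (0.4925, 0.1266), which agrees with the earlier estimates. I'll descend and grip.

Request:
carry_out(
  targets=[
    [[0, 0, 3], 0, 1],
    [[0, 0, 6], 0, 1],
    [[0, 0, 9], 0, 1],
    [[0, 0, 11], 0, 1],
    [[0, 0, 12], 0, 1],
    [[0, 0, 12.3], 0, 1],
    [[0, 0, 12.3], 0, 0.6],
    [[0, 0, 12.3], 0, 0],
    [[0, 0, 12.3], 0, -1],
    [[0, 0, 12.3], 0, -1],
    [[0, 0, 12.3], 0, -1],
    [[0, 0, 12.3], 0, -1],
  ],
)

```text
time: 9.95
tcp_pos: [0.4942, 0.1266, 0.0908]
eef_rot: [[0.866, 0.501, 0.0], [0.501, -0.866, 0.001], [0.0, -0.0, -1.0]]
force: [-2.4, 3.6, 3.8]
width: 0.0513
```

Request:
carry_out(
  targets=[
    [[0, 0, 0], 0, -1],
    [[0, 0, 0], 0, -1],
    [[0, 0, 0], 0, -1],
  ],
)

```text
time: 10.32
tcp_pos: [0.4942, 0.1265, 0.0906]
eef_rot: [[0.866, 0.501, 0.0], [0.501, -0.866, 0.001], [0.0, -0.0, -1.0]]
force: [-2.9, 3.4, 2.7]
width: 0.0508
```

Gripped (51 mm). Now press lightly down to the pin.

Request:
carry_out(
  targets=[
    [[0, -0.1, 0.2], 0, -1],
    [[0, -0.1, 0.4], 0, -1],
    [[0, -0.1, 0.5], 0, -1],
    [[0, -0.1, 0.55], 0, -1],
    [[0, -0.1, 0.55], 0, -1],
  ],
)

```text
time: 10.95
tcp_pos: [0.4942, 0.1267, 0.0856]
eef_rot: [[0.866, 0.501, 0.001], [0.501, -0.866, -0.001], [0.0, 0.001, -1.0]]
force: [-1.3, -1.0, 7.0]
width: 0.0506
```

Request:
carry_out(
  targets=[
    [[0, 0, 0.05], 3, -1],
    [[0, 0, 0.1], 6, -1],
    [[0, 0, 0.1], 9, -1],
    [[0, 0, 0.1], 12, -1],
    [[0, 0, 0.1], 15, -1],
    [[0, 0, 0.1], 18, -1],
    [[0, 0, 0.1], 21, -1],
    [[0, 0, 0.1], 21, -1],
  ],
)

```text
time: 11.95
tcp_pos: [0.4943, 0.1266, 0.0854]
eef_rot: [[0.988, 0.157, 0.001], [0.157, -0.988, -0.001], [0.001, 0.001, -1.0]]
force: [-2.6, -1.7, 11.9]
width: 0.051
```

```bash
python3 - <<'E'
from h import *
s=manip.read_state();print({k:np.round(v,4) for k,v in s.items() if k!='effort'})
F=snap('wrist','w6')
E
```

```text
{'time': np.float64(11.95), 'joint_positions': array([ 0.5699,  0.3612, -0.4693,  0.0016, -0.7399,  1.1576]), 'joint_vel': array([ 0.0001,  0.0008,  0.0006,  0.0007, -0.0017,  0.0085]), 'tcp_pos': array([0.4943, 0.1266, 0.0854]), 'eef_rot': array([[ 9.876e-01,  1.572e-01,  1.000e-03],
       [ 1.572e-01, -9.876e-01, -7.000e-04],
       [ 8.000e-04,  8.000e-04, -1.000e+00]]), 'force': array([-2.5834, -1.7203, 11.9104]), 'torque': array([-0.6198,  0.838 , -0.0655]), 'width': np.float64(0.051)}
```

View pics/w6.png

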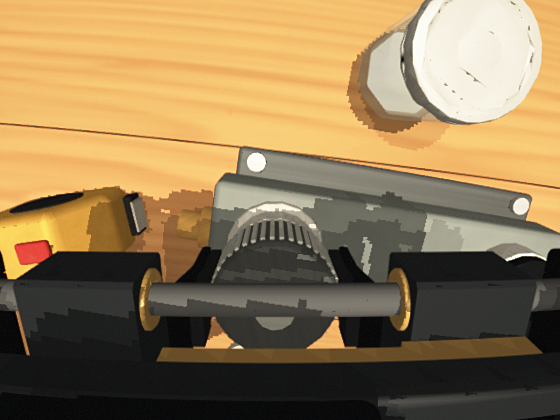

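The collar is held and resting on the pin (12 N). I'll search clockwise in small steps.

Request:
carry_out(
  targets=[
    [[0, 0, 0], 2, -1],
    [[0, 0, 0], 4, -1],
    [[0, 0, 0], 6, -1],
    [[0, 0, 0], 8, -1],
    [[0, 0, 0], 8, -1],
  ],
)

```text
time: 12.62
tcp_pos: [0.4942, 0.1265, 0.0848]
eef_rot: [[1.0, 0.018, 0.001], [0.018, -1.0, -0.001], [0.001, 0.001, -1.0]]
force: [-0.6, -1.9, 8.1]
width: 0.0511
```

Request:
carry_out(
  targets=[
    [[0, 0, 0], 2, -1],
    [[0, 0, 0], 4, -1],
    [[0, 0, 0], 6, -1],
    [[0, 0, 0], 6, -1],
  ],
)

```text
time: 13.12
tcp_pos: [0.4942, 0.1265, 0.0845]
eef_rot: [[0.996, -0.087, 0.001], [-0.087, -0.996, -0.001], [0.001, 0.001, -1.0]]
force: [0.1, -2.1, 6.0]
width: 0.0509
```

The force fell from 12 to 6 N and z dropped 1 mm, so the keyway has been found at about 29–35°. I'll test by pushing down.

Request:
carry_out(
  targets=[
    [[0, 0, 0.1], 0, -1],
    [[0, 0, 0.2], 0, -1],
    [[0, 0, 0.2], 0, -1],
  ],
)

```text
time: 13.5
tcp_pos: [0.4942, 0.1264, 0.0824]
eef_rot: [[0.996, -0.086, 0.0], [-0.086, -0.996, -0.001], [0.001, 0.001, -1.0]]
force: [-0.6, -1.1, 6.5]
width: 0.0508
```

It is free to go down: lift is about 8 mm and 6.5 N matches the spring. Push home.

Request:
carry_out(
  targets=[
    [[0, 0, 0.15], 0, -1],
    [[0, 0, 0.3], 0, -1],
    [[0, 0, 0.45], 0, -1],
    [[0, 0, 0.55], 0, -1],
    [[0, 0, 0.62], 0, -1],
    [[0, 0, 0.68], 0, -1],
    [[0, 0, 0.68], 0, -1],
    [[0, 0, 0.68], 0, -1],
  ],
)

```text
time: 14.5
tcp_pos: [0.4943, 0.1265, 0.0767]
eef_rot: [[0.996, -0.086, 0.001], [-0.086, -0.996, -0.001], [0.001, 0.001, -1.0]]
force: [-3.3, -2.4, 13.7]
width: 0.051
```

```bash
python3 - <<'E'
from h import *
s=manip.read_state();print({k:np.round(v,4) for k,v in s.items() if k!='effort'})
F=snap('wrist','w7');snap('scene','s7')
uv,P=cloud(F)
m=(P[:,2]>0.08)&(P[:,2]<0.115)&(np.hypot(*(P[:,:2]-[.493,.1265]).T)<.03)&(uv[:,1]<280);print(m.sum(),np.percentile(P[m,2],[50,90,95]))
i=pickle.load(open('s7.pkl','rb'))['image'][150:370,180:370,::-1];cv2.imwrite('pics/c7.png',cv2.resize(i,None,fx=2.7,fy=2.7,interpolation=2))
E
```

```text
{'time': np.float64(14.5), 'joint_positions': array([ 0.5698,  0.374 , -0.4781,  0.0018, -0.7184,  0.9136]), 'joint_vel': array([ 0.001 ,  0.0012, -0.0012, -0.0008, -0.0019,  0.0009]), 'tcp_pos': array([0.4943, 0.1265, 0.0767]), 'eef_rot': array([[ 9.963e-01, -8.590e-02,  8.000e-04],
       [-8.590e-02, -9.963e-01, -9.000e-04],
       [ 9.000e-04,  8.000e-04, -1.000e+00]]), 'force': array([-3.3183, -2.3693, 13.736 ]), 'torque': array([-0.7865,  0.8796, -0.0299]), 'width': np.float64(0.051)}
5137 [0.09587712 0.09709904 0.09733074]
```

View pics/w7.png

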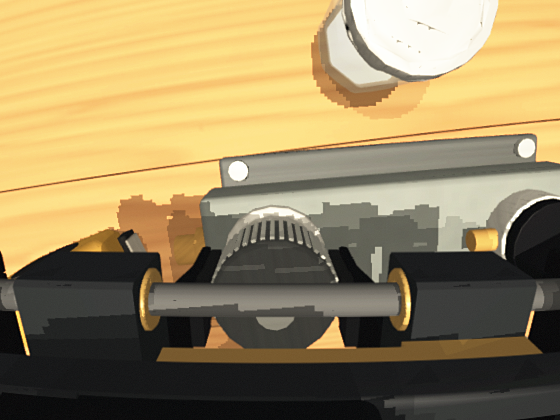

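View pics/c7.png

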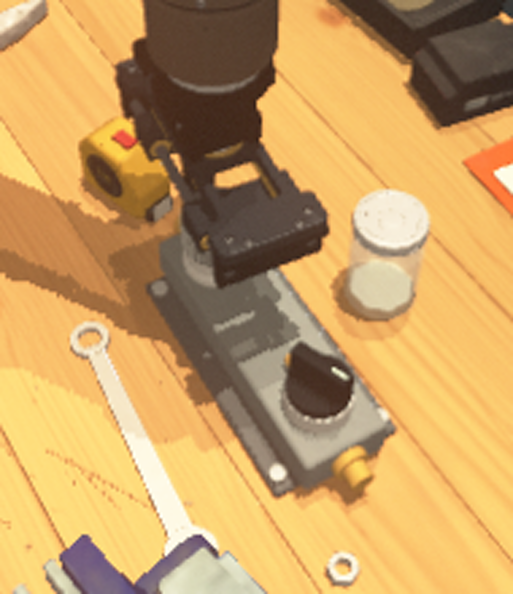

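The collar top is at about 0.0965 m by depth. z has stopped at 13.7 N, above the 9.5 N spring force, so it is seated. In the scene crop the knob is still turned and the other items are in place. I'll add a little margin and hold.

Request:
carry_out(
  targets=[
    [[0, 0, 0.04], 0, -1],
    [[0, 0, 0.04], 0, -1],
    [[0, 0, 0.04], 0, -1],
    [[0, 0, 0.04], 0, -1],
    [[0, 0, 0.04], 0, -1],
    [[0, 0, 0.04], 0, -1],
    [[0, 0, 0.04], 0, -1],
    [[0, 0, 0.04], 0, -1],
  ],
)

```text
time: 15.6
tcp_pos: [0.4942, 0.1264, 0.0766]
eef_rot: [[0.996, -0.086, 0.001], [-0.086, -0.996, -0.001], [0.001, 0.001, -1.0]]
force: [-3.3, -3.3, 15.1]
width: 0.0509
```

```bash
python3 - <<'E'
from h import *
F=snap('wrist','w8');uv,P=cloud(F)
m=(P[:,2]>0.08)&(P[:,2]<0.115)&(np.hypot(*(P[:,:2]-[.493,.1265]).T)<.03)&(uv[:,1]<280);print(m.sum(),np.percentile(P[m,2],[50,90,95]))
s=manip.read_state();print(s['tcp_pos'],s['force'],s['width'])
t=snap('top','t8');a=pickle.load(open('top0.pkl','rb'))['image'].astype(int);d=np.abs(t['image']-a).sum(2)
for n,(x0,y0,x1,y1) in dict(jar=(335,162,372,206),span=(305,286,418,314),nut=(428,255,444,269),tape=(230,230,276,266)).items(): print(n,(d[y0:y1,x0:x1]>90).mean().round(3))
E
```

```text
5139 [0.09581828 0.09705985 0.09732064]
[0.49426462 0.12644448 0.07665217] [-3.89997011 -3.73683851 15.19366291] 0.05098323706292026
jar 0.372
span 0.0
nut 0.0
tape 0.726
```

View pics/t8.png

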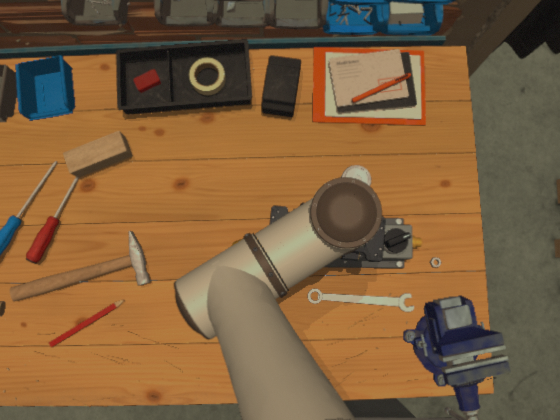

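In the top view the spanner and nut are unchanged. The jar (356,178) and tape are hidden by the arm, and the scene view showed both standing in place. Handing in.

```bash
python3 -c "
from cell import manip
print(manip.sign_off())"
```

```text
the job is handed in; nothing more can be done
None
```

The job was handed in at about 16 s, with the gripper still holding the collar pushed home.

- **Vent knob:** I turned the wing 63° clockwise. After release, depth put it at −66.8°, which is about 1.17 rad, past the 0.95 rad click. Later views showed it still turned.
- **Collar:** I gripped it and turned it clockwise with light pressure (up to 12 N). The keyway dropped somewhere between 21° and 35°, and I stopped at 35°. I then pushed it home, and it went down about 14 mm from where I gripped it.
- **Seating:** The collar top measured about 96–97 mm, where 96.5 mm is home. The push held steady at about 15 N, above the 9.5 N spring force. An extra 0.4 mm of commanded push barely moved it, so it is on the shoulder.
- **Other items:** The spanner and nut were unchanged in the top-view comparison. That comparison did not work for the jar and tape rule, because the arm covered them. They looked undisturbed in the scene view.

Position estimates from the different cameras disagreed by 2–4 mm, so I used values in between. While gripping, sideways forces stayed at about 5 N or less.

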